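# Knock a stuck heat sink out of its bonding nest

## Task

The finned heat sink is stuck in the tilted nest of the bonding fixture: lift the knockout rod by its black grip, all the way, so that the rod pushes the heat sink up out of its pocket, then take the heat sink out and set it down (do not drop it) base down, flat in the black parts tray. Afterwards push the rod fully down again so that the nest is ready for the next part, and leave the other things on the bench where they are.

Things in the scene. Friction and masses are not known exactly. Their poses are not given: they have to be found in the camera images.
- fixture: Aluminium bonding fixture fixed to the bench: base 132 x 130 mm, four short legs carrying a tilted nest block, and a lamp on two posts over the rear half of the nest. Origin on the bench straight below the centre of the pocket mouth; z up, -x is its front (roughly towards the robot; yaw varies).
- lamp_edge (a point): Middle of the lower front edge of the lamp head, axes as the fixture's. The head reaches 54 mm back (+x), 63 mm to either side (y) and about 25 mm up from here; this point is 23 mm behind and 118 mm above the pocket mouth's centre, so a gripper coming straight down on the pocket hits the lamp: come in along the pocket axis.
- pocket_mouth (a point): Centre of the pocket mouth in the nest block's top face, 110 mm above the bench. z = pocket axis, pointing out of it, 30 degrees from vertical, leaning to the fixture's front; y level, across the fixture; x up the slope. Block 90 (x) x 84 (y) x 38 mm, top face z = 0. Pocket 62 (x) x 52 (y) mm, 26 mm deep, rod hole in its floor. Two sprung pads in the x walls clamp the heat sink (about 7 N to slide it).
- grip_top (a point): Centre of the top of the knockout rod's black grip; axes parallel to those of pocket_mouth, moves with the rod. The grip is a block 30 (x) x 20 (y) x 34 (z) mm, free all round, on a 12 mm stalk; its underside is 34 mm below this point, the crossbar's top 24 mm lower still. With the rod fully down it lies at x = 0, y = +100, z = -10 mm from pocket_mouth.
- rod (a joint): Knockout rod, one rigid J-shaped piece: 14 mm steel rod under the pocket, crossbar out to the +y side of the fixture, upright grip beside the nest. Value in m: 0 fully down, 0.027 fully up, along the pocket axis. It touches the heat sink's underside at 0.006; at the top stop it has raised it by 21 mm. About 5 N of friction, it stays where it is left; raising it with the heat sink takes about 15 N.
- heat_sink: Grey extruded aluminium heat sink 60 (x, along the fins) x 50 (y, across the fins) x 26 (z) mm, 80 g: base 5 mm thick with eight upright fins along x. Origin at the centre of its underside, z towards the fin tips. It starts fully down in the pocket, fin tips flush with the mouth, axes parallel to those of pocket_mouth. Grip it across the outer fins (50 mm).
- tray: Black open parts tray, fixed to the bench, 140 (x) x 140 (y) x 18 (z) mm, walls and floor 4 mm. Origin at the centre of its underside on the bench, z up. It stands to the left or to the right of the fixture.
- paste_jar: Bystander: black round jar 48 mm across, 37 mm high; origin at the centre of its underside.
- pliers: Bystander: blue-handled pliers lying flat, 158 mm long; origin at the middle of the underside.
- glue_bottle: Bystander: small blue and white bottle with a pointed cap, 30 mm across, 99 mm high; origin at the centre of its underside.
- spool: Bystander: solder spool standing on its flange, 69 mm across, 50 mm high; origin at the centre of its underside.

How it is judged (in metres and radians):
On the way, in this order (a step that is already met when the one before it is completed fails the run):
1. the knockout rod is up and has pushed the heat sink at least 16 mm out of its pocket, still standing in the nest (value of joint rod above 0.022 m and z of heat_sink in the frame of pocket_mouth between -0.01 and 0 m and x of heat_sink in the frame of pocket_mouth between -0.006 and 0.006 m and y of heat_sink in the frame of pocket_mouth between -0.006 and 0.006 m), for 0.2 s.
2. the heat sink stands flat on the tray's floor while the fingers still hold it (set down, not dropped) (z of heat_sink in the frame of tray between 0.001 and 0.01 m and angle between heat_sink's own z axis and vertical below 0.2 rad and x of heat_sink in the frame of tray between -0.055 and 0.055 m and y of heat_sink in the frame of tray between -0.055 and 0.055 m and contact force between the fingers and heat_sink above 0.5 N), for 0.1 s.
At the end, for the whole second after the job is handed in: The heat sink lies at rest, base down (within about 6 degrees) on the floor of the tray, let go; the knockout rod is fully down (within 3 mm) (z of heat_sink in the frame of tray between 0.001 and 0.008 m and angle between heat_sink's own z axis and vertical below 0.1 rad and x of heat_sink in the frame of tray between -0.055 and 0.055 m and y of heat_sink in the frame of tray between -0.055 and 0.055 m and value of joint rod below 0.003 m and linear speed of heat_sink below 0.02 m/s and contact force between the fingers and heat_sink below 0.1 N); the robot touches nothing.
It fails at once if the paste jar is moved by more than 30 mm (distance of paste_jar from where it was at the start of the episode above 0.03 m).
It fails at once if the pliers is moved by more than 30 mm (distance of pliers from where it was at the start of the episode above 0.03 m).
It fails at once if the glue bottle is moved by more than 30 mm (distance of glue_bottle from where it was at the start of the episode above 0.03 m).
It fails at once if the spool is moved by more than 30 mm (distance of spool from where it was at the start of the episode above 0.03 m).
It also fails if it takes over 67 s, if anything falls off the work surface, if the arm or the gripper's body presses on something with over 40 N, if the wrist force passes 120 N, or if a joint passes its speed limit or range.

## Robot

A 6-joint arm with a two-finger parallel gripper is mounted at the origin on a cart in front of the work surface, level with it; the furniture and walls round the work are solid. World frame = base frame: x ahead of the robot, y to its left, z up, the work surface at z = 0. Lengths are in mm, angles in degrees, forces in N, time in s.
With the tool pointing down it reaches from about 350 to 975 mm from the base axis. Payload 4.9 kg.
Tool frame: the origin (TCP) lies on the mounting face of the last link; the fingertips stand r.tip_reach ahead of it and the grasp point (between the pads) lies 155 mm ahead of it (r.tip_reach is the distance from the TCP to the fingertips, in mm); z points along the fingers, y is the line along which they close (so a half turn about z gives the same grasp; the last joint's range is limited). The gripper opens to 85 mm and grips with 20 to 120 N. Pads are 22 mm wide; open, the fingers measure 114 mm over their backs; the gripper's body (76 mm by 85 mm) begins 54 mm behind the grasp point. The pads swing forward as they close: fully open they stand 13 mm farther back than shut.
Start: joints at [-81.876, 3.019, 92.412, -0, 84.569, -6.818], TCP at [161.154, -603.848, 404.704] pointing down, gripper open.
Joint ranges: [-172.51, 172.51], [-57.92, 126.97], [3.15, 148.05], [-58.71, 238.71], [5.1, 150.11], [-179.66, 179.66]. Speed limits (degrees/s): [147.25, 147.25, 180, 180, 180, 180].

## Interface

Orientations are given as a 3x3 rotation matrix whose columns are the frame's x, y, z axes.
In Python, from plant import r gives the robot as it stands.
- The arm moves only by the tool arm_command, never from a script. Its argument "steps" is a list of rows, each a list of 2 entries, a list of its own where there are three numbers: the shift along the world's x, y, z as a fraction of full scale, then the turn about the world's z as a fraction of full scale. In form: [[[tx, ty, tz], turn], ...]. A call has 1 to 10 rows; each row shifts and turns the commanded pose from where the row before left it; what a row does not reach is not made up. Full scale, the value 1, is 50 mm for a shift and 6 degrees for a turn. A row lasts 1/8 s, in which the tool goes at most 62.5 mm and 10.7 degrees, less where a joint would pass 70% of its speed; a pose out of reach is approached as far as the arm can. A call with a number of a shift or a turn outside -1 to 1 is refused whole. A call with a gripper value outside its range is refused whole. "jaw" is the finger opening in mm, from 0 to 85.4, set as the call begins (left out, the last holds). The fingers move at their own pace and stop on an object; the grip force is fixed at half the most. Time passes only in rows, so rows that do not move let the fingers close. It gives the time, the measured TCP pose, the force, the opening and the grip force at its end, in the units of the state.
- r.state(): the state, without advancing time (a new reading comes with each control period).
- r.capture(name): name is "scene" or "side" or "wrist"; returns the picture (420x560x3 uint8, blue, green, red); there is no depth.
- r.camera_info(name): a dict with "fx", "fy", "cx", "cy" (pixels), "rvec" (rotation vector, rad) and "tvec" (3), from world to camera coordinates, as OpenCV has them. Camera axes: x right, y down, z forward; pixel columns grow to the right and rows downward; lengths in mm; the calibration is good to about 2 mm. The wrist camera is an equidistant fisheye: a pixel r from the principal point sees the ray r / f radians off the axis. A picture is of the moment at which its call begins: read the wrist's pose just before it. camera_info takes no time and is no camera call; for the wrist camera it gives the pose at the moment of the call.
- r.close_job(): hands the job in; it is judged then, once.
The state is a dict: "time": time; "joint_positions": joint angles; "qvel": joint speeds; "joint_efforts": joint torques, N m; "tcp_pos": TCP position; "tool_rot": TCP orientation; "force": force on the tool from outside, world axes, zero at the start; "wrist_torque": the same for the moment, N m; "width": opening from 0.0 (shut) to 1.0 (fully open); "gripper_force": force on a finger pad.
Only numpy, scipy, OpenCV 4.12 (cv2) and the standard library are available. Lean on these libraries where they do the work, as an engineer would, in place of code of your own. Each camera call takes 0.05 s, during which the arm holds its last target. There are 200 camera calls.

## Working session

There is one attempt and no reset: what is moved stays moved. The work goes in short steps, Python scripts to look and compute and a tool call to move; the robot and the scene stay as the last step left them, time stands still between calls to the robot, and variables do not carry over. Pictures are saved under pics/ and viewed, at most 10 in all, crops included, and the job is handed in when it is done.

Besides the shell and the picture viewer there is one more tool, called after "Call:" as a command line: name --argument value ..., lists and objects as JSON in quotes. arm_command: Moves the arm, as the interface text tells. Its arguments: {"type":"object","properties":{"steps":{"type":"array","items":{"type":"array"}},"jaw":{"type":"number"}},"required":["steps"]}

```bash
mkdir -p pics; ls; cat > h.py <<'E'
import numpy as np, cv2
from plant import r
def snap(n,f):
    ci=r.camera_info(n); im=r.capture(n); cv2.imwrite('pics/'+f,im); return im,ci
def ray(ci,u,v,fish=False):
    x=(u-ci['cx'])/ci['fx']; y=(v-ci['cy'])/ci['fy']
    if fish:
        t=np.hypot(x,y); s=np.sin(t)/t if t>1e-9 else 1; d=np.array([x*s,y*s,np.cos(t)])
    else: d=np.array([x,y,1.])
    R=cv2.Rodrigues(np.array(ci['rvec'],float))[0]; o=-R.T@np.array(ci['tvec'],float).ravel()
    d=R.T@d; return o,d/np.linalg.norm(d)
def plane(ci,u,v,z,fish=False):
    o,d=ray(ci,u,v,fish); return o+d*(z-o[2])/d[2]
def proj(ci,p):
    R=cv2.Rodrigues(np.array(ci['rvec'],float))[0]; c=R@np.array(p,float)+np.array(ci['tvec'],float).ravel()
    return np.array([ci['fx']*c[0]/c[2]+ci['cx'],ci['fy']*c[1]/c[2]+ci['cy']])
def tri(c1,p1,c2,p2):
    o1,d1=ray(c1,*p1);o2,d2=ray(c2,*p2)
    s=np.linalg.lstsq(np.c_[d1,-d2],o2-o1,rcond=None)[0]
    a=o1+d1*s[0];b=o2+d2*s[1]; return (a+b)/2,np.linalg.norm(a-b)
E
python3 - <<'E'
from h import *
a,ca=snap('scene','s0.png'); b,cb=snap('side','d0.png')
for c in(ca,cb): print(c, ray(c,280,210))
print(r.tip_reach, r.state()['tool_rot'], r.state()['width'])
E
```

```text
pics
{'fx': 517.0938950198295, 'fy': 517.0938950198295, 'cx': 287.1829457945945, 'cy': 214.35783109376445, 'rvec': array([ 0.90694481, -2.55081456,  1.01884981]), 'tvec': array([ 356.77497529,  374.88011664, 1410.23630854])} (array([-164.83067498,  768.07293555, 1280.42365842]), array([ 0.44932708, -0.53027024, -0.71897054]))
{'fx': 516.4588684677057, 'fy': 516.4588684677057, 'cx': 280.6759569685831, 'cy': 211.8246090193942, 'rvec': array([ 2.09842877, -0.30381042,  0.14576983]), 'tvec': array([-533.86163037,  171.36649402, 1344.70631796])} (array([  237.87293323, -1169.89085541,   835.09379791]), array([ 0.22420009,  0.82653706, -0.51630496]))
173.4 [[ 9.66188719e-01  2.57835754e-01 -2.87712765e-04]
 [ 2.57835852e-01 -9.66187109e-01  1.77287764e-03]
 [ 1.79126878e-04 -1.78711704e-03 -9.99998387e-01]] 1.0004140015170402
```

View pics/s0.png

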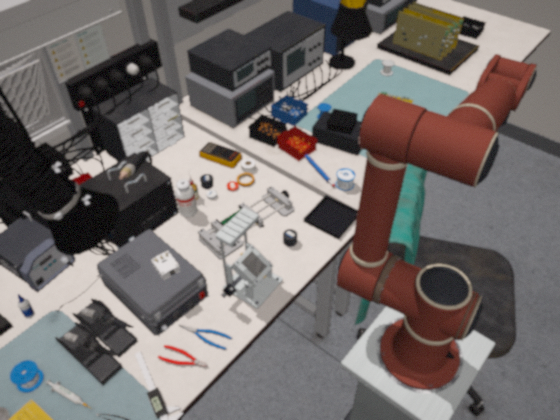

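View pics/d0.png

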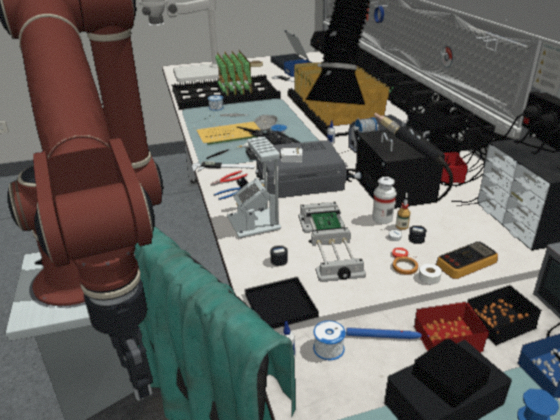

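```bash
python3 - <<'E'
import cv2, numpy as np
a=cv2.imread('pics/s0.png')[195:310,190:340]; b=cv2.imread('pics/d0.png')[130:245,205:355]
a=cv2.resize(a,None,fx=5,fy=5,interpolation=cv2.INTER_CUBIC); b=cv2.resize(b,None,fx=5,fy=5,interpolation=cv2.INTER_CUBIC)
cv2.imwrite('pics/s0c.png',a); cv2.imwrite('pics/d0c.png',b)
E
```

```text
(no output)
```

View pics/s0c.png

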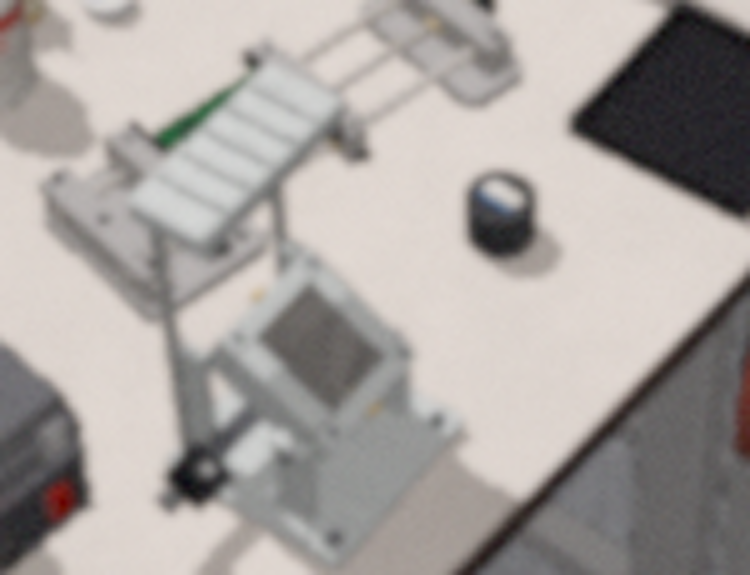

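View pics/d0c.png

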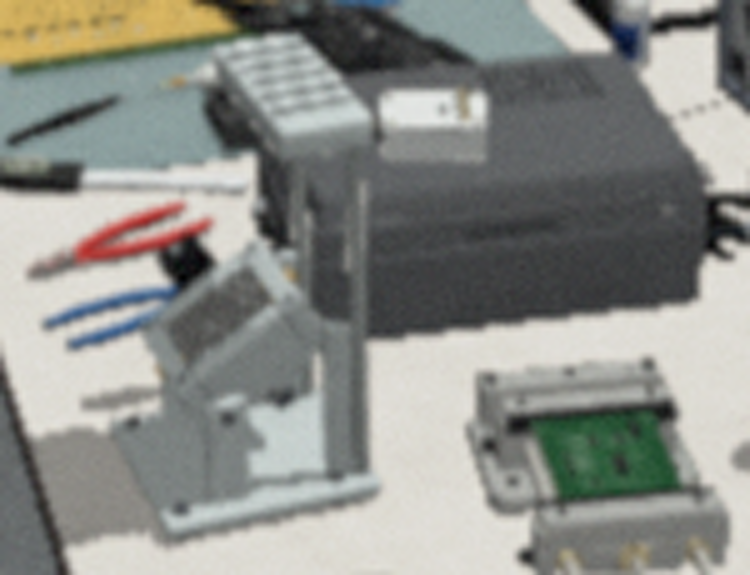

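```bash
cat > m.py <<'E'
from h import *
a=cv2.imread('pics/s0.png'); b=cv2.imread('pics/d0.png'); ca=r.camera_info('scene'); cb=r.camera_info('side')
def blob(im,box,lo,hi):
    x0,y0,x1,y1=box; g=cv2.cvtColor(im,cv2.COLOR_BGR2GRAY)[y0:y1,x0:x1]
    m=((g>=lo)&(g<=hi)).astype(np.uint8); n,l,s,c=cv2.connectedComponentsWithStats(m)
    k=1+np.argmax(s[1:,4]); mm=(l==k).astype(np.uint8)
    h=cv2.convexHull(max(cv2.findContours(mm,0,2)[0],key=cv2.contourArea)).astype(float).reshape(-1,2).astype(np.float32)
    q=cv2.approxPolyN(h.reshape(-1,1,2),4).reshape(-1,2) if hasattr(cv2,'approxPolyN') and len(h)>4 else h
    return c[k]+[x0,y0], q+[x0,y0], s[k,4]
E
python3 - <<'E'
from m import *
np.set_printoptions(precision=1,suppress=True)
hs=blob(a,(236,248,275,282),0,135); hd=blob(b,(234,180,264,206),0,135)
print(hs,hd, tri(ca,hs[0],cb,hd[0]))
gs=blob(a,(222,280,240,298),0,60); gd=blob(b,(234,174,250,192),0,60)
print(gs,gd, tri(ca,gs[0],cb,gd[0]))
tb=blob(b,(235,270,325,335),0,70); ts=blob(a,(300,190,362,242),0,70)
print(tb,ts)
for q,c in((tb[1],cb),(ts[1],ca)):
    print(np.array([plane(c,*p,18) for p in q]))
for n,c,pts in(('d',cb,[(168,536),(378,488)]),('s',ca,[(335,560),(462,430)])):
    o=np.array([205,130]) if n=='d' else np.array([190,195])
    P=[plane(c,*(np.array(p)/5+o),0) for p in pts]; d=P[1]-P[0]; print(n,P,np.linalg.norm(d),np.degrees(np.arctan2(d[1],d[0])))
# lamp: front lower corners in both
for s,d in(((200,248),(275,150)),): print(tri(ca,np.array(s)/5+[190,195],cb,np.array(d)/5+[205,130]))
E
```

```text
(array([253.9, 264.4]), array([[267. , 266. ],
       [254.7, 278.3],
       [241.1, 261.9],
       [252. , 251. ]]), np.int32(346)) (array([248.2, 193.9]), array([[263., 180.],
       [263., 205.],
       [234., 205.],
       [234., 180.]]), np.int32(531)) (array([491.1, 114.9, 103.8]), np.float64(2.1084716617140438))
(array([228.4, 290.2]), array([[234. , 290. ],
       [229.3, 294.7],
       [223.3, 291.6],
       [228.7, 283.4]]), np.int32(48)) (array([241.9, 181.9]), array([[247.1, 182.4],
       [240.3, 187.5],
       [237. , 181. ],
       [242.1, 175.9]]), np.int32(59)) (array([494.1, 219.7,  89.1]), np.float64(2.7126046514096998))
(array([281.6, 303.4]), array([[319.7, 314.9],
       [280.4, 337.4],
       [234.8, 291.8],
       [296.6, 277.1]]), np.int32(2448)) (array([335.6, 218. ]), array([[361. , 200. ],
       [361. , 249. ],
       [303.1, 220.1],
       [325.1, 195.8]]), np.int32(1475))
[[ 552.5 -336.7   18. ]
 [ 447.1 -378.4   18. ]
 [ 382.6 -199.5   18. ]
 [ 543.2 -189.5   18. ]]
[[ 437.6 -377.    18. ]
 [ 315.5 -192.8   18. ]
 [ 534.5 -175.8   18. ]
 [ 546.2 -315.4   18. ]]
d [array([445. ,  56.8,   0. ]), array([574.6,  69.2,   0. ])] 130.26406974611243 5.465864770881129
s [array([436. , 169.1,   0. ]), array([437.8,  50.3,   0. ])] 118.79196863284592 -89.11121721961028
(array([539.8, 152. , 188.5]), np.float64(0.07797215794734284))
```

Call:
arm_command --steps '[[[0.2, 0, 0.9], 0], [[0.2, 0, 0.9], 0], [[0.3, 1, 0], -0.2], [[0.3, 1, 0], -0.2], [[0.3, 1, 0], -0.2], [[0.3, 1, 0], -0.2], [[0.3, 1, 0], -0.2], [[0.3, 1, 0], -0.2], [[0.3, 1, 0], -0.2], [[0.3, 1, 0], -0.2]]' --jaw 85

```text
time: 1.35
tcp_pos: [301.1, -202.2, 494.2]
tool_rot: [[0.996, 0.092, 0.0], [0.092, -0.996, 0.0], [0.0, -0.0, -1.0]]
force: [-0.5, -0.3, 0.2]
width: 0.991
gripper_force: 0.0
```

Call:
arm_command --steps '[[[0.3, 1, 0], 0], [[0.3, 1, 0], 0], [[0.3, 1, 0], 0], [[0.3, 1, 0], 0], [[0.3, 1, 0], 0], [[0.2, 1, 0], 0], [[0.1, 0.5, 0], 0], [[0, 0, 0], 0], [[0, 0, 0], 0]]'

```text
time: 2.48
tcp_pos: [391.1, 120.7, 494.4]
tool_rot: [[0.996, 0.093, -0.001], [0.093, -0.996, -0.0], [-0.001, 0.0, -1.0]]
force: [0.7, -1.3, -0.7]
width: 0.995
gripper_force: 0.0
```

```bash
python3 - <<'E'
from h import *
np.set_printoptions(precision=3,suppress=True)
s=r.state();print(s['time'],s['tcp_pos'],s['tool_rot'],s['force'])
im,ci=snap('wrist','w1.png'); np.save('w1.npy',ci,allow_pickle=True)
print(ci,ray(ci,280,210,True))
cv2.imwrite('pics/w1b.png',cv2.resize(im,(784,588),interpolation=cv2.INTER_CUBIC))
E
```

```text
2.475 [391.08  120.711 494.384] [[ 0.996  0.093 -0.001]
 [ 0.093 -0.996 -0.   ]
 [-0.001  0.    -1.   ]] [ 0.681 -1.306 -0.739]
{'fx': 325.19226210127806, 'fy': 325.19226210127806, 'cx': 276.7102000668674, 'cy': 209.31224624191353, 'rvec': array([-2.151,  1.96 ,  0.292]), 'tvec': array([ 83.194, 318.962, 581.33 ])} (array([464.452, 126.526, 463.55 ]), array([-0.291, -0.037, -0.956]))
```

View pics/w1b.png

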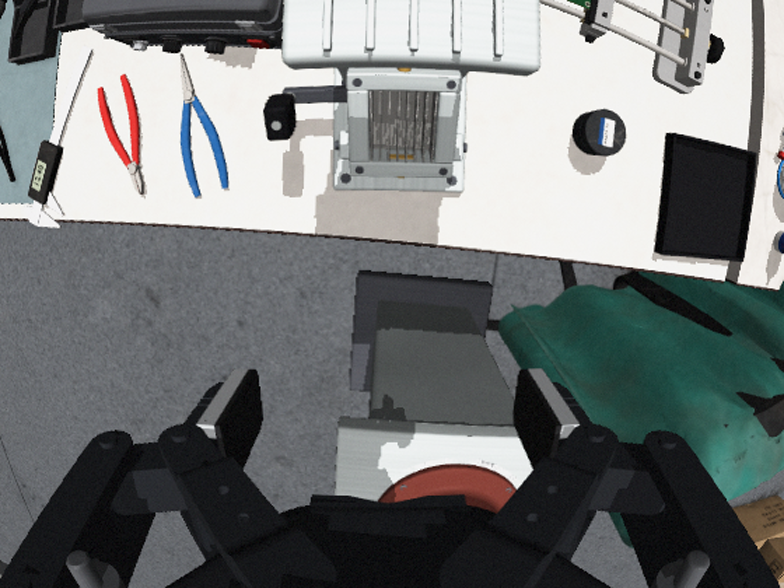

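```bash
python3 - <<'E'
from h import *
np.set_printoptions(precision=1,suppress=True)
ci=np.load('w1.npy',allow_pickle=True).item()
P=lambda u,v,z: plane(ci,u/1.4,v/1.4,z,True)
print('pocket rear L,R',P(368,90,125.5),P(436,90,125.5)); print('front',P(365,161,94.5),P(438,161,94.5))
print('screws rear',P(356,84,128),P(450,84,128),'front',P(345,178,92),P(447,170,92))
print('grip circle',P(277,126,101),'black edges',[P(u,v,101)for u,v in((264,96),(290,94),(294,134),(268,140))])
print('lamp front edge',P(285,64,228),P(538,72,228))
g=cv2.cvtColor(cv2.imread('pics/w1.png'),cv2.COLOR_BGR2GRAY)
x0,y0,x1,y1=460,85,550,195
m=(g[y0:y1,x0:x1]<70).astype(np.uint8); n,l,s,c=cv2.connectedComponentsWithStats(m);k=1+np.argmax(s[1:,4])
h=cv2.convexHull(cv2.findContours((l==k).astype(np.uint8),0,2)[0][0]); q=cv2.approxPolyN(h,4).reshape(-1,2)+[x0,y0]
T=np.array([plane(ci,*p,18,True) for p in q]);print(q,T,T.mean(0),[np.linalg.norm(T[i]-T[i-1]) for i in range(4)])
print('jar',P(601,117,37)[:2],r.state()['joint_positions'])
E
```

```text
pocket rear L,R [514.5 145.5 125.5] [519.5  96.2 125.5]
front [461.1 144.3  94.5] [466.8  86.1  94.5]
screws rear [518.  154.4 128. ] [525.   86.7 128. ] front [445.9 159.4  92. ] [460.3  77.7  92. ]
grip circle [484.9 216.8 101. ] black edges [array([509.3, 229.7, 101. ]), array([511.4, 208.4, 101. ]), array([479. , 202.3, 101. ]), array([473.3, 223.4, 101. ])]
lamp front edge [511.1 183.9 228. ] [521.3  52.5 228. ]
[[542 109]
 [531 187]
 [467 181]
 [475  93]] [[ 553.1 -326.6   18. ]
 [ 412.7 -331.4   18. ]
 [ 404.  -180.6   18. ]
 [ 542.8 -170.5   18. ]] [ 478.1 -252.3   18. ] [np.float64(156.42568330267997), np.float64(140.46754046393167), np.float64(151.06192200598693), np.float64(139.1963352331116)]
jar [535.9 -78.6] [  6.7 -30.3 111.9  -0.   98.4  91.4]
```

Call:
arm_command --steps '[[[0.03, 0.09, 0], 1], [[0.03, 0.09, 0], 1], [[0.03, 0.09, 0], 1], [[0.03, 0.09, 0], 1], [[0.03, 0.09, 0], 1], [[0.03, 0.09, 0], 1], [[0.03, 0.09, 0], 1], [[0.03, 0.09, 0], 1], [[0.03, 0.09, 0], 1], [[0.03, 0.09, 0], 1]]' --jaw 45

```text
time: 3.78
tcp_pos: [406.3, 165.0, 494.8]
tool_rot: [[0.416, 0.909, 0.0], [0.909, -0.416, -0.0], [0.0, 0.0, -1.0]]
force: [-0.4, 0.9, 0.3]
width: 0.528
gripper_force: 0.0
```

Call:
arm_command --steps '[[[0.03, 0.09, -0.15], 1], [[0.03, 0.09, -0.15], 1], [[0.03, 0.09, -0.15], 1], [[0.03, 0.09, -0.15], 1], [[0.03, 0.09, -0.15], 1], [[0.03, 0.09, -0.15], 1], [[0.03, 0.09, -0.15], 1], [[0.03, 0.09, -0.15], 1], [[0.03, 0.09, -0.15], 1], [[0.03, 0.09, -0.15], 1]]'

```text
time: 5.03
tcp_pos: [421.5, 210.0, 419.6]
tool_rot: [[-0.579, 0.815, 0.0], [0.815, 0.579, -0.0], [-0.0, 0.0, -1.0]]
force: [0.2, -0.1, -0.4]
width: 0.525
gripper_force: 0.0
```

Call:
arm_command --steps '[[[0, 0, -0.15], 1], [[0, 0, -0.15], 1], [[0, 0, -0.15], 1], [[0, 0, -0.15], 1], [[0, 0, -0.15], 1], [[0, 0, -0.15], 1], [[0, 0, -0.15], 1], [[0, 0, -0.15], 1], [[0, 0, 0], 1], [[0, 0, 0], 1]]'

```text
time: 6.28
tcp_pos: [421.4, 209.8, 359.7]
tool_rot: [[-0.996, -0.094, 0.0], [-0.094, 0.996, -0.0], [-0.0, -0.0, -1.0]]
force: [0.1, -0.8, -0.2]
width: 0.521
gripper_force: 0.0
```

```bash
python3 - <<'E'
from h import *
np.set_printoptions(precision=3,suppress=True)
s=r.state();print(s['time'],s['tcp_pos'],s['tool_rot'][:2],s['force'],s['joint_positions'])
im,ci=snap('wrist','w2.png'); np.save('w2.npy',ci,allow_pickle=True)
print(ray(ci,280,210,True))
cv2.imwrite('pics/w2b.png',cv2.resize(im,(784,588),interpolation=cv2.INTER_CUBIC))
E
```

```text
6.275 [421.415 209.797 359.657] [[-0.996 -0.094  0.   ]
 [-0.094  0.996 -0.   ]] [ 0.05  -0.801 -0.2  ] [ 17.4   -17.154 115.157  -0.014  82.    -78.001]
(array([347.978, 201.851, 328.882]), array([ 0.289,  0.038, -0.957]))
```

View pics/w2b.png

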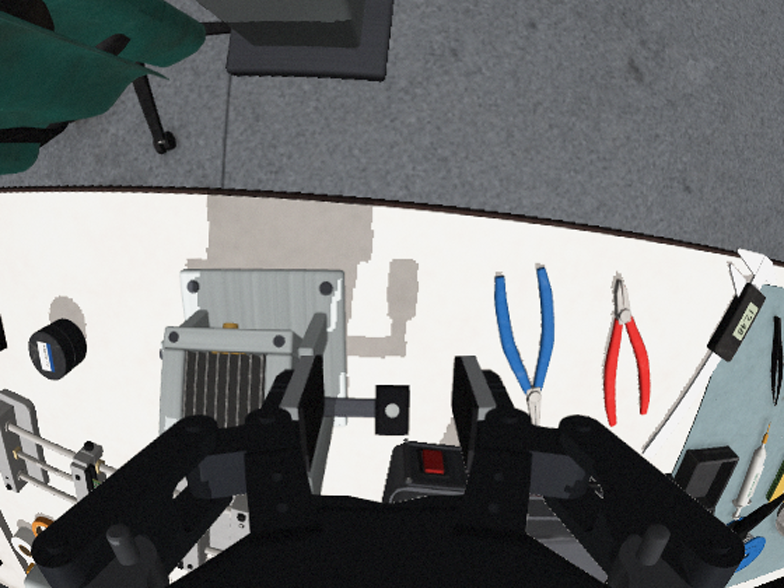

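```bash
python3 - <<'E'
from h import *
np.set_printoptions(precision=1,suppress=True)
ci=np.load('w2.npy',allow_pickle=True).item()
P=lambda u,v,z: plane(ci,u/1.4,v/1.4,z,True)
print('circle',P(392,410,101),'front top edge',P(376,386,94),P(409,386,94),'rear',P(376,434,109),P(410,434,109))
print('sink front corners',P(188,350,94.5),P(266,350,94.5),'screws',P(174,337,91),P(279,341,91))
print('pad',P(323,356,187),P(457,356,187))
E
```

```text
circle [486.8 217.8 101. ] front top edge [475.5 207.4  94. ] [473.7 226.5  94. ] rear [499.2 209.6 109. ] [497.4 229.2 109. ]
sink front corners [465.3  92.4  94.5] [459.1 142.2  94.5] screws [459.6  81.6  91. ] [454.1 149.2  91. ]
pad [415.2 186.  187. ] [410.9 232.  187. ]
```

Call:
arm_command --steps '[[[0, 0.03, -0.47], 0], [[0, 0.03, -0.47], 0], [[0, 0.03, -0.47], 0], [[0, 0.03, -0.47], 0], [[0, 0.03, -0.47], 0], [[0.25, 0, 0], 0], [[0.25, 0, 0], 0], [[0.25, 0, 0], 0], [[0, 0, 0], 0]]'

```text
time: 7.45
tcp_pos: [460.2, 218.6, 243.5]
tool_rot: [[-0.996, -0.092, 0.002], [-0.092, 0.996, 0.001], [-0.002, 0.0, -1.0]]
force: [-0.5, -0.3, 0.6]
width: 0.526
gripper_force: 0.0
```

Call:
arm_command --steps '[[[0.12, 0, 0], 0], [[0.12, 0, 0], 0], [[0.08, 0, 0], 0], [[0, 0, 0], 0]]'

```text
time: 7.95
tcp_pos: [474.8, 218.7, 242.2]
tool_rot: [[-0.996, -0.093, -0.0], [-0.093, 0.996, -0.0], [0.0, -0.0, -1.0]]
force: [-0.6, -0.1, -0.3]
width: 0.524
gripper_force: 0.0
```

Call:
arm_command --steps '[[[0.06, -0.02, 0], 0], [[0.06, 0, 0], 0], [[0, 0, 0], 0]]'

```text
time: 8.32
tcp_pos: [480.8, 217.6, 242.2]
tool_rot: [[-0.996, -0.093, 0.0], [-0.093, 0.996, 0.0], [-0.0, 0.0, -1.0]]
force: [-0.6, 0.2, -0.1]
width: 0.528
gripper_force: 0.0
```

Call:
arm_command --steps '[[[0, 0, 0], 0], [[0, 0, 0], 0], [[0, 0, 0], 0], [[0, 0, 0], 0], [[0, 0, 0], 0]]' --jaw 5

```text
time: 8.95
tcp_pos: [480.6, 217.8, 242.2]
tool_rot: [[-0.996, -0.093, -0.0], [-0.093, 0.996, 0.0], [0.0, 0.0, -1.0]]
force: [-0.0, 3.2, -0.5]
width: 0.225
gripper_force: 59.6
```

Call:
arm_command --steps '[[[-0.03, -0.003, 0.052], 0], [[-0.03, -0.003, 0.052], 0], [[-0.03, -0.003, 0.052], 0], [[-0.03, -0.003, 0.052], 0], [[0, 0, 0], 0]]'

```text
time: 9.57
tcp_pos: [474.8, 217.2, 251.7]
tool_rot: [[-0.996, -0.093, 0.002], [-0.093, 0.996, 0.001], [-0.002, 0.001, -1.0]]
force: [7.2, 4.7, -8.9]
width: 0.223
gripper_force: 59.2
```

Call:
arm_command --steps '[[[-0.03, -0.003, 0.052], 0], [[-0.03, -0.003, 0.052], 0], [[-0.03, -0.003, 0.052], 0], [[-0.03, -0.003, 0.052], 0], [[0, 0, 0], 0]]'

```text
time: 10.2
tcp_pos: [468.8, 216.7, 262.1]
tool_rot: [[-0.996, -0.093, 0.002], [-0.093, 0.996, 0.002], [-0.002, 0.001, -1.0]]
force: [7.2, 5.8, -8.1]
width: 0.22
gripper_force: 59.2
```

Call:
arm_command --steps '[[[-0.03, -0.003, 0.052], 0], [[-0.02, -0.002, 0.035], 0], [[0, 0, 0], 0], [[0, 0, 0], 0]]'

```text
time: 10.7
tcp_pos: [466.8, 216.4, 264.7]
tool_rot: [[-0.996, -0.093, 0.006], [-0.093, 0.996, 0.003], [-0.006, 0.002, -1.0]]
force: [18.6, 8.9, -22.1]
width: 0.224
gripper_force: 60.4
```

```bash
python3 - <<'E'
from h import *
s=r.state();print(s['tcp_pos'],s['force'])
im,ci=snap('wrist','w3.png'); np.save('w3.npy',ci,allow_pickle=True)
cv2.imwrite('pics/w3b.png',cv2.resize(im,(784,588),interpolation=cv2.INTER_CUBIC))
E
```

```text
[466.75419475 216.40659461 264.65955319] [ 18.58471073   8.92414837 -22.10515611]
```

View pics/w3b.png

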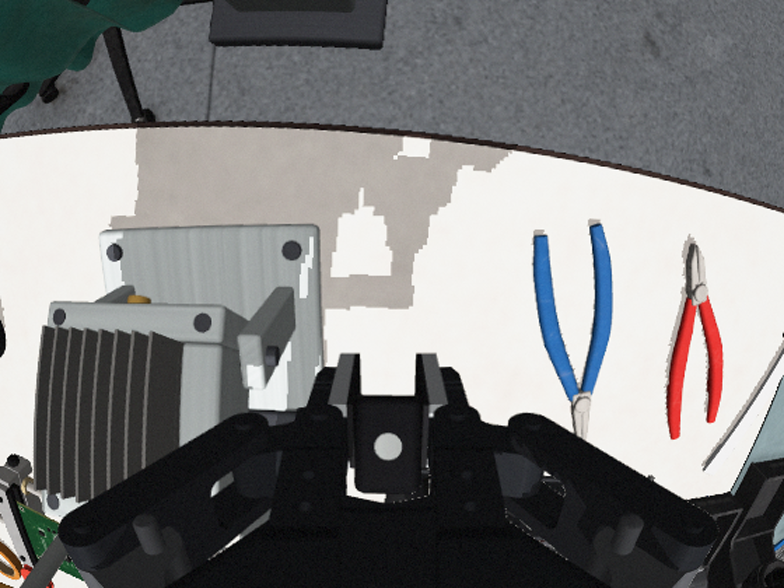

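Call:
arm_command --steps '[[[0, 0, 0], 0], [[0, 0, 0], 0], [[0, 0, 0], 0], [[-0.3, 0, 0], 0], [[-0.5, 0, 0], 0], [[0, 0, 0.65], 0], [[0, 0, 0.65], 0], [[0, 0, 0], 0]]' --jaw 45

```text
time: 11.75
tcp_pos: [426.2, 216.5, 335.7]
tool_rot: [[-0.996, -0.094, 0.006], [-0.094, 0.996, 0.002], [-0.006, 0.001, -1.0]]
force: [0.2, -0.1, 0.1]
width: 0.528
gripper_force: 0.0
```

Call:
arm_command --steps '[[[0.08, -0.7, 0], 0], [[0.08, -0.7, 0], 0], [[0.08, -0.7, 0], 0], [[0, 0, 0], 0], [[0, 0, 0], 0]]' --jaw 62

```text
time: 12.38
tcp_pos: [437.6, 111.5, 331.5]
tool_rot: [[-0.996, -0.093, -0.001], [-0.093, 0.996, 0.0], [0.001, 0.0, -1.0]]
force: [-0.1, -0.0, 0.5]
width: 0.729
gripper_force: 0.0
```

```bash
python3 - <<'E'
from h import *
s=r.state();print(s['tcp_pos'],s['force'],r.tip_reach,s['time'])
im,ci=snap('wrist','w4.png'); np.save('w4.npy',ci,allow_pickle=True)
cv2.imwrite('pics/w4b.png',cv2.resize(im,(784,588),interpolation=cv2.INTER_CUBIC))
E
```

```text
[437.6151417  111.48771452 331.48628119] [-0.13315874 -0.04419843  0.45300179] 173.4 12.375
```

View pics/w4b.png

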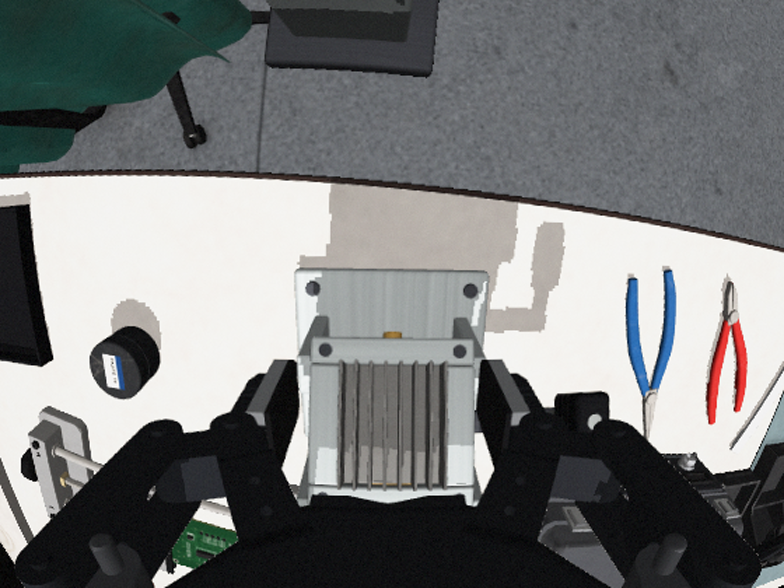

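```bash
python3 - <<'E'
from h import *
np.set_printoptions(precision=1,suppress=True)
ci=np.load('w4.npy',allow_pickle=True).item()
P=lambda u,v,z: plane(ci,u/1.4,v/1.4,z,True)
a,b=P(341,361,113),P(446,361,113); print(a,b,(a+b)/2,np.linalg.norm(a-b))
a,b=P(344,488,143),P(443,488,143); print(a,b,(a+b)/2)
print('grip front top',P(556,394,117),P(608,394,117))
E
```

```text
[454.4  91.  113. ] [450.1 138.8 113. ] [452.2 114.9 113. ] 47.951185083885385
[504.   97.3 143. ] [500.2 141.6 143. ] [502.1 119.5 143. ]
grip front top [462.4 195.1 117. ] [461.7 224.6 117. ]
```

Call:
arm_command --steps '[[[0.12, 0.018, -0.2], 0], [[0.12, 0.018, -0.2], 0], [[0.12, 0.018, -0.2], 0], [[0.12, 0.018, -0.2], 0], [[0.12, 0.018, -0.2], 0], [[0, 0, 0], 0]]'

```text
time: 13.18
tcp_pos: [468.2, 115.7, 281.1]
tool_rot: [[-0.996, -0.093, -0.002], [-0.093, 0.996, -0.0], [0.002, 0.0, -1.0]]
force: [-0.3, 0.1, -0.1]
width: 0.726
gripper_force: 0.0
```

Call:
arm_command --steps '[[[0, 0, -0.06], 0], [[0, 0, 0], 0]]'

```text
time: 13.42
tcp_pos: [468.1, 115.7, 279.5]
tool_rot: [[-0.996, -0.093, 0.0], [-0.093, 0.996, 0.0], [-0.0, -0.0, -1.0]]
force: [-0.6, -0.2, -0.5]
width: 0.724
gripper_force: 0.0
```

Call:
arm_command --steps '[[[0, 0, -0.05], 0], [[0, 0, -0.03], 0], [[0, 0, 0], 0]]'

```text
time: 13.8
tcp_pos: [468.0, 115.7, 275.2]
tool_rot: [[-0.996, -0.093, -0.0], [-0.093, 0.996, -0.0], [0.0, -0.0, -1.0]]
force: [0.4, 0.5, -0.2]
width: 0.724
gripper_force: 0.0
```

Call:
arm_command --steps '[[[0, 0, 0], 0], [[0, 0, 0], 0], [[0, 0, 0], 0], [[0, 0, 0], 0]]' --jaw 35

```text
time: 14.3
tcp_pos: [468.2, 115.7, 275.5]
tool_rot: [[-0.996, -0.093, 0.0], [-0.093, 0.996, 0.0], [-0.0, 0.0, -1.0]]
force: [0.4, -0.7, 0.7]
width: 0.573
gripper_force: 62.3
```

Call:
arm_command --steps '[[[-0.05, -0.005, 0.087], 0], [[-0.05, -0.005, 0.087], 0], [[-0.05, -0.005, 0.087], 0], [[-0.1, -0.01, 0.173], 0], [[-0.1, -0.01, 0.173], 0], [[-0.1, -0.01, 0.173], 0], [[-0.1, -0.01, 0.173], 0], [[0, 0, 0], 0]]'

```text
time: 15.3
tcp_pos: [440.6, 113.0, 324.1]
tool_rot: [[-0.996, -0.093, 0.002], [-0.093, 0.996, 0.0], [-0.002, -0.0, -1.0]]
force: [-0.5, 0.0, -0.7]
width: 0.574
gripper_force: 62.2
```

```bash
python3 - <<'E'
from h import *
s=r.state();print(s['tcp_pos'],s['force'],s['width'],s['gripper_force'],s['joint_positions'])
im,ci=snap('wrist','w5.png'); im2,c2=snap('side','d5.png')
b=im2[120:250,200:370]
cv2.imwrite('pics/w5b.png',np.hstack([im[150:420,60:460],cv2.resize(b,(353,270),interpolation=cv2.INTER_CUBIC)]))
E
```

```text
[440.62711309 112.96673116 324.14762807] [-0.51055865  0.0323752  -0.74338792] 0.5735433300796813 62.152912616729736 [ 4.99138467e+00 -1.78443308e+01  1.19172742e+02  6.38110220e-04
  7.85481784e+01 -9.03540785e+01]
```

View pics/w5b.png

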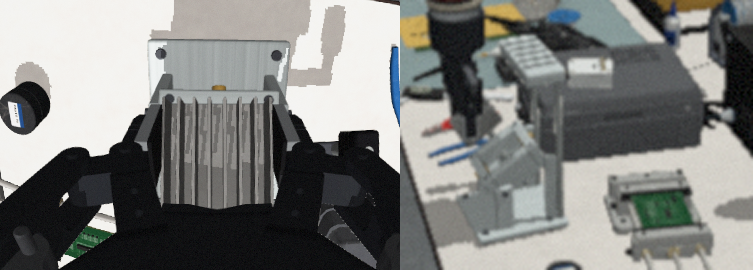

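Call:
arm_command --steps '[[[-0.5, 0, 0.3], 0], [[-0.2, -0.5, 0], 0], [[0.05, -0.8, 0], 0], [[0.1, -0.8, 0], 0], [[0.2, -0.8, 0], 0], [[0.2, -0.8, 0], 0], [[0.2, -0.8, 0], 0], [[0.2, -0.8, 0], 0], [[0.2, -0.8, 0], 0], [[0.2, -0.8, 0], 0]]'

```text
time: 16.65
tcp_pos: [473.3, -233.5, 337.3]
tool_rot: [[-0.996, -0.093, -0.001], [-0.093, 0.996, 0.001], [0.001, 0.001, -1.0]]
force: [0.4, -0.1, -0.4]
width: 0.573
gripper_force: 62.2
```

Call:
arm_command --steps '[[[0, -0.4, -0.4], 0], [[0, 0, -0.5], 0], [[0, 0, -0.5], 0], [[0, 0, -0.4], 0], [[0, 0, 0], 0], [[0, 0, 0], 0]]'

```text
time: 17.4
tcp_pos: [473.5, -252.2, 248.8]
tool_rot: [[-0.996, -0.093, 0.001], [-0.093, 0.996, -0.001], [-0.001, -0.001, -1.0]]
force: [0.0, -1.1, -0.4]
width: 0.571
gripper_force: 62.2
```

Call:
arm_command --steps '[[[-0.46, 0, -0.3], 0], [[0, 0, -0.4], 0], [[0, 0, -0.35], 0], [[0, 0, 0], 0]]'

```text
time: 17.9
tcp_pos: [450.0, -251.8, 194.6]
tool_rot: [[-0.996, -0.093, -0.002], [-0.093, 0.996, 0.001], [0.001, 0.001, -1.0]]
force: [0.4, -0.3, -0.2]
width: 0.572
gripper_force: 62.2
```

Call:
arm_command --steps '[[[0, 0, -0.05], 0], [[0, 0, -0.04], 0], [[0, 0, 0], 0]]'

```text
time: 18.27
tcp_pos: [450.4, -252.1, 191.3]
tool_rot: [[-0.996, -0.093, 0.0], [-0.093, 0.996, -0.0], [-0.0, -0.0, -1.0]]
force: [0.7, -0.7, -0.8]
width: 0.57
gripper_force: 62.2
```

Call:
arm_command --steps '[[[0, 0, -0.04], 0], [[0, 0, -0.03], 0], [[0, 0, 0], 0]]'

```text
time: 18.65
tcp_pos: [450.9, -252.4, 190.0]
tool_rot: [[-0.996, -0.093, -0.0], [-0.093, 0.996, 0.0], [0.0, 0.0, -1.0]]
force: [-5.4, 3.4, 14.5]
width: 0.575
gripper_force: 64.2
```

Call:
arm_command --steps '[[[0.02, 0, -0.02], 0], [[0.02, 0, -0.02], 0], [[0, 0, 0], 0]]'

```text
time: 19.02
tcp_pos: [452.3, -252.6, 189.7]
tool_rot: [[-0.996, -0.094, -0.006], [-0.094, 0.996, 0.001], [0.006, 0.002, -1.0]]
force: [-16.0, 7.6, 30.9]
width: 0.572
gripper_force: 66.1
```

Call:
arm_command --steps '[[[0.04, 0, -0.02], 0], [[0.04, 0, -0.02], 0], [[0, 0, 0], 0]]'

```text
time: 19.4
tcp_pos: [457.4, -253.9, 189.2]
tool_rot: [[-0.996, -0.094, -0.001], [-0.094, 0.996, -0.004], [0.002, -0.003, -1.0]]
force: [-13.5, 3.5, 30.1]
width: 0.571
gripper_force: 67.2
```

Call:
arm_command --steps '[[[0.04, 0, -0.02], 0], [[0.04, 0, -0.02], 0], [[0, 0, 0], 0]]'

```text
time: 19.77
tcp_pos: [462.2, -254.6, 188.3]
tool_rot: [[-0.996, -0.094, 0.002], [-0.095, 0.996, -0.006], [-0.001, -0.006, -1.0]]
force: [-12.4, 2.1, 32.3]
width: 0.58
gripper_force: 69.1
```

Call:
arm_command --steps '[[[0, 0, 0.03], 0], [[0, 0, 0], 0]]'

```text
time: 20.02
tcp_pos: [461.9, -254.5, 188.5]
tool_rot: [[-0.996, -0.094, 0.003], [-0.094, 0.996, -0.007], [-0.002, -0.007, -1.0]]
force: [-8.2, -1.3, 22.5]
width: 0.578
gripper_force: 67.8
```

Call:
arm_command --steps '[[[0, 0, 0], 0], [[0, 0, 0], 0], [[0, 0, 0], 0]]' --jaw 52

```text
time: 20.4
tcp_pos: [459.9, -251.9, 182.5]
tool_rot: [[-0.996, -0.093, -0.001], [-0.093, 0.996, 0.0], [0.001, 0.0, -1.0]]
force: [0.2, -1.0, 0.8]
width: 0.605
gripper_force: 0.3
```

```bash
python3 - <<'E'
from h import *
s=r.state();print(s['tcp_pos'],s['force'],s['width'],s['gripper_force'])
im,ci=snap('wrist','w6.png'); np.save('w6.npy',ci,allow_pickle=True)
im2,c2=snap('side','d6.png')
b=im2[240:345,215:350]
cv2.imwrite('pics/w6b.png',np.hstack([im[150:420,60:460],cv2.resize(b,(347,270),interpolation=cv2.INTER_CUBIC)]))
E
```

```text
[ 459.94395805 -251.85786345  182.49268247] [ 0.15313179 -0.97805058  0.80966833] 0.6052968966606341 0.2590614774817368
```

View pics/w6b.png

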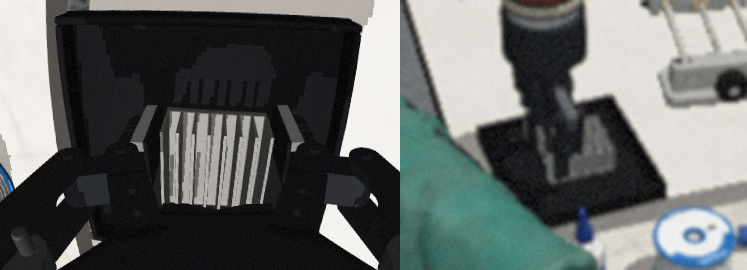

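Call:
arm_command --steps '[[[0, 0, 0], 0], [[0, 0, 0], 0], [[0, 0, 0], 0], [[0, 0, 0], 0], [[0, 0, 0], 0]]' --jaw 40

```text
time: 21.12
tcp_pos: [460.2, -252.0, 183.1]
tool_rot: [[-0.996, -0.093, 0.0], [-0.093, 0.996, 0.0], [-0.0, 0.0, -1.0]]
force: [-0.2, -0.2, 3.0]
width: 0.577
gripper_force: 62.0
```

```bash
python3 - <<'E'
from h import *
np.set_printoptions(precision=1,suppress=True)
ci=np.load('w6.npy',allow_pickle=True).item()
P=lambda u,v,z: plane(ci,u+60,v+150,z,True)
for z in(30,40): print(z,P(166,108,z),P(271,110,z),P(163,207,z),P(270,206,z))
print('tray front',P(62,18,18),P(358,28,18))
E
```

```text
30 [ 446.  -275.2   30. ] [ 442.9 -231.5   30. ] [ 501.9 -275.7   30. ] [ 496.4 -222.7   30. ]
40 [ 441.1 -273.9   40. ] [ 438.2 -233.8   40. ] [ 492.5 -274.4   40. ] [ 487.3 -225.7   40. ]
tray front [ 413.7 -326.7   18. ] [ 406.2 -194.3   18. ]
```

```bash
python3 - <<'E'
from h import *
np.set_printoptions(precision=1,suppress=True,linewidth=200)
im,ci=snap('side','d7.png'); g=cv2.cvtColor(im,cv2.COLOR_BGR2GRAY)
x0,y0,x1,y1=258,278,312,322
c=g[y0:y1,x0:x1]; print('\n'.join(' '.join('%3d'%v for v in row[::1]) for row in c[::2,:44]))
yaw=np.radians(5.3); n=np.array([-np.sin(yaw),np.cos(yaw),0])
p0=np.array([480,-277.,0])
def face(u,v):
    o,d=ray(ci,u,v); return o+d*(n@(p0-o))/(n@d)
np.save('d7.npy',ci,allow_pickle=True)
for u,v in((275,311),(300,307),(301,296),(299,287)): print(u,v,face(u,v))
E
```

```text
224 223 225 207 131  56  18  24  24  27  20  28  25  14  20  17  21  36  67  93 106 103  90  78 137 199 214 196 177 174 160 151 118 100  82  69  54  34  38  52 120 189 222 220
223 222 222 203 127  58  22  31  24  24  27  30  28  20  17  24  20  31  48  72  96 109 105  93  79  89  78  61  45  36  28  24  19  19  10  16  20  16  13  12  51 122 193 222
222 222 222 222 194 133  80  44  28  26  27  28  24  19  25  26  25  26  30  49  77  92  99 102  93  72  50  50  43  29  17   5  28  22  25  31  26  23   5  11  20  41 106 166
216 210 196 179 168 124  85  50  30  19  28  24  31  31  20  24  31  22  35  51  53  75  97 101 100  85  62  47  42  45  45  49  49  62  48  29  28  29  17  13   9  17  24  78
 89  73  57  42  40  41  42  28  29  25  25  27  24  30  29  29  45  37  40  46  43  51  67  75  70  62  47  29  43  78  88  97  96 100  88  57  31  30  36  20  18  18  10  21
 12  12  14  20  22  31  33  37  21  21  27  39  38  25  30  33  31  32  25  28  28  31  44  49  54  50  36  24  47  93 100  97  99 111 116 105  66  35  23  28  34  17  10  19
 17  23  21  27  27  43  51  40  25  31  51 
[... 2195 characters left out ...]
  31  32  28  36  29  32  25  30  25  32  30  28
 90  75  47  20  19  19  17  18  22  20  20  23  17  22  25  38  30  29  35  28  32  33  32  35  33  36  25  29  32  25  33  25  24  34  33  30  30  28  30  30  31  28  33  20
 97  90  70  50  27  24  26   8  22  13  17  13  23  26  30  26  29  28  27  24  31  34  27  26  35  24  29  29  31  31  34  27  33  27  22  27  19  18  13  21  16  16  19  21
107 108 108  97  85  56  32  25  17  13  15  20  22  24  34  29  31  29  36  32  28  36  31  33  20  26  23  40  40  24  16  13  14  18  14  11  22  20  12  18  17  13  23  36
275 311 [ 462.  -278.7    3.6]
300 307 [ 525.7 -272.8   -5.7]
301 296 [ 528.2 -272.5   27.9]
299 287 [ 523.1 -273.    56.9]
```

Call:
arm_command --steps '[[[0, 0, 0], 0], [[0, 0, 0], 0], [[0, 0, 0], 0], [[0, 0, 0.3], 0], [[0, 0, 0.8], 0], [[0, 0, 1], 0], [[0, 0, 0.9], 0], [[-0.2, 0.9, 0], 0], [[-0.2, 0.9, 0], 0], [[-0.2, 0.9, 0], 0]]' --jaw 60

```text
time: 22.42
tcp_pos: [429.6, -115.9, 334.4]
tool_rot: [[-0.996, -0.092, 0.002], [-0.092, 0.996, -0.001], [-0.002, -0.001, -1.0]]
force: [0.6, 0.2, 0.4]
width: 0.702
gripper_force: 0.0
```

Call:
arm_command --steps '[[[-0.1, 0.9, 0], 0], [[0, 0.9, 0], 0], [[0, 0.9, 0], 0], [[0, 0.9, 0], 0], [[0, 0.9, 0], 0], [[0, 0.9, 0], 0], [[0, 0.9, 0], 0], [[0, 0.4, 0], 0], [[0, 0, 0], 0]]' --jaw 45

```text
time: 23.55
tcp_pos: [424.9, 219.0, 334.0]
tool_rot: [[-0.995, -0.096, 0.001], [-0.096, 0.995, 0.0], [-0.001, 0.0, -1.0]]
force: [-0.3, -0.9, 1.0]
width: 0.528
gripper_force: 0.0
```

Call:
arm_command --steps '[[[0, -0.04, -0.5], 0], [[0, 0, -0.5], 0], [[0, 0, -0.4], 0], [[0.3, 0, 0], 0], [[0.3, 0, 0], 0], [[0.24, 0, 0], 0], [[0, 0, 0], 0]]'

```text
time: 24.42
tcp_pos: [468.6, 215.9, 264.1]
tool_rot: [[-0.996, -0.092, 0.002], [-0.092, 0.996, 0.0], [-0.002, 0.0, -1.0]]
force: [-0.0, 0.1, -0.1]
width: 0.525
gripper_force: 0.0
```

Call:
arm_command --steps '[[[0, 0, 0], 0], [[0, 0, 0], 0], [[0, 0, 0], 0], [[0, 0, 0], 0], [[0, 0, 0], 0]]' --jaw 5

```text
time: 25.05
tcp_pos: [466.9, 216.5, 263.2]
tool_rot: [[-0.996, -0.093, 0.0], [-0.093, 0.996, 0.002], [-0.0, 0.002, -1.0]]
force: [-0.2, 5.7, 0.2]
width: 0.223
gripper_force: 59.3
```

Held again; now push down along the axis.

Call:
arm_command --steps '[[[0.03, 0.003, -0.052], 0], [[0.03, 0.003, -0.052], 0], [[0.03, 0.003, -0.052], 0], [[0.03, 0.003, -0.052], 0], [[0.03, 0.003, -0.052], 0], [[0.03, 0.003, -0.052], 0], [[0.03, 0.003, -0.052], 0], [[0.03, 0.003, -0.052], 0], [[0, 0, 0], 0]]'

```text
time: 26.18
tcp_pos: [479.0, 217.5, 242.2]
tool_rot: [[-0.996, -0.093, -0.0], [-0.093, 0.996, 0.001], [-0.0, 0.001, -1.0]]
force: [-0.8, 5.2, 0.1]
width: 0.228
gripper_force: 59.6
```

Call:
arm_command --steps '[[[0.03, 0.003, -0.052], 0], [[0.02, 0.002, -0.035], 0], [[0, 0, 0], 0]]'

```text
time: 26.55
tcp_pos: [481.1, 217.9, 240.0]
tool_rot: [[-0.996, -0.093, -0.005], [-0.093, 0.996, -0.0], [0.005, 0.0, -1.0]]
force: [-14.8, 1.3, 17.4]
width: 0.221
gripper_force: 61.7
```

Call:
arm_command --steps '[[[0, 0, 0], 0], [[0, 0, 0], 0], [[0, 0, 0], 0], [[-0.3, 0, 0], 0], [[-0.5, 0, 0], 0], [[-0.3, 0, 0.3], 0], [[0, 0, 0.8], 0], [[0, 0, 0.8], 0], [[0, 0, 0.8], 0], [[0, 0, 0], 0]]' --jaw 45

```text
time: 27.8
tcp_pos: [426.8, 217.7, 376.8]
tool_rot: [[-0.996, -0.093, 0.007], [-0.093, 0.996, 0.002], [-0.007, 0.002, -1.0]]
force: [-0.2, -0.1, 0.2]
width: 0.525
gripper_force: 0.0
```

```bash
python3 - <<'E'
from h import *
np.set_printoptions(precision=1,suppress=True,linewidth=200)
from plant import r
s=r.state(); print(s['tcp_pos'],s['force'],s['time'],s['width'])
im,ci=snap('wrist','w8.png')
# grip: dark blob near expected grip_top, and its circle
def pf(p):
    R=cv2.Rodrigues(ci['rvec'])[0]; c=R@np.array(p,float)+ci['tvec']; t=np.arctan2(np.hypot(c[0],c[1]),c[2]); k=ci['fx']*t/np.hypot(c[0],c[1]); return np.array([ci['cx']+k*c[0],ci['cy']+k*c[1]])
print('expected circle: down',pf((487,218,101)),'3mm up',pf((485.5,218,103.6)),'up',pf((473.5,216.7,124.4)))
u,v=pf((487,218,101)).astype(int); g=cv2.cvtColor(im,cv2.COLOR_BGR2GRAY)[v-20:v+21,u-20:u+21]
n,l,st,c=cv2.connectedComponentsWithStats((g>90).astype(np.uint8)); print([(st[i],c[i]+[u-20,v-20]) for i in range(1,n) if 8<st[i,4]<150])
b,cb=snap('side','d8.png'); g=cv2.cvtColor(b,cv2.COLOR_BGR2GRAY); m=((g>60)).astype(np.uint8)[284:330,262:308]
n,l,st,c=cv2.connectedComponentsWithStats(m); 
for i in range(1,n):
    if st[i,4]>100: print(st[i]+[262,284,0,0,0],c[i]+[262,284],plane(cb,*(c[i]+[262,284]),20))
E
```

```text
[426.8 217.7 376.8] [-0.2 -0.1  0.2] 27.8 0.5252738226373889
expected circle: down [271.  274.3] 3mm up [271.1 274.2] up [270.4 273.4]
[(array([16, 16, 10,  9, 74], dtype=int32), array([270.5, 274. ]))]
[269 285  30  26 578] [283.1 297.2] [ 488.9 -255.4   20. ]
[287 320  21  10 152] [298.7 325.5] [ 495.7 -357.3   20. ]
```

```bash
python3 - <<'E'
from m import *
s,cs=snap('scene','s9.png'); b8=cv2.imread('pics/d8.png')
for n,i0,i1,box in(('scene',a,s,(222,280,240,298)),('side',b,b8,(234,174,250,192))):
    print(n,blob(i0,box,0,60)[::2],blob(i1,box,0,60)[::2])
print(proj(ca,(494,219.7,87)),proj(ca,(480.5,218.5,110.4)),proj(cb,(494,219.7,87)),proj(cb,(480.5,218.5,110.4)))
E
```

```text
scene (array([228.375, 290.25 ]), np.int32(48)) (array([228.10204082, 290.42857143]), np.int32(49))
side (array([241.91525424, 181.94915254]), np.int32(59)) (array([241.93103448, 182.12068966]), np.int32(58))
[228.10697415 290.37536498] [231.26871923 287.70183897] [241.56430248 182.81175957] [236.87579302 176.8508248 ]
```

```bash
python3 -c "
from plant import r
print(r.close_job())"
```

```text
the job is handed in; nothing more can be done
None
```

The job is handed in at about 28 s, without a verdict returned: the heat sink lies flat in the tray, let go, after tipping flat from its front edge when I eased the grip and being gripped again there; the rod is fully down and the arm is clear.

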